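# Slide the cap carrier into its notch and start the marker

## Robot

A 6-joint arm with a two-finger parallel gripper is mounted at the origin on the work surface. World frame = base frame: x ahead of the robot, y to its left, z up, the work surface at z = 0. Lengths are in m, angles in rad, forces in N, time in s.
With the tool pointing down it reaches from about 0.425 to 0.95 m from the base axis. Payload 3.5 kg.
Tool frame: the origin (TCP) lies between the finger pads; the fingertips stand 19 mm ahead of it and the grasp point (between the pads) is the TCP; y points along the fingers, z is the direction in which the jaws open and shut, and the axes are right-handed (so a half turn about y gives the same grasp; the last joint's range is limited). The gripper opens to 85 mm and grips with 20 to 120 N. Pads are 22 mm wide; open, the fingers measure 114 mm over their backs; the gripper's body (76 mm by 85 mm) begins 54 mm behind the grasp point. The pads swing forward as they close: fully open they stand 13 mm farther back than shut.
Start: joints at [1.097, 0.286, 1.577, -0, 1.279, -0.15], TCP at [0.215, 0.64, 0.228] pointing down, gripper open.
Joint ranges: [-2.77, 2.77], [-0.9, 2.22], [0.21, 2.48], [-1.53, 4.67], [0.24, 2.81], [-2.84, 2.84]. Speed limits (rad/s): [2.79, 2.79, 3.14, 3.14, 3.14, 3.14].

## Interface

Orientations are given as a unit quaternion [x, y, z, w].
In Python, from plant import get_state, read_camera, camera_model, sign_off gives the robot as it stands.
- The arm moves only by the tool carry_out, never from a script. Its argument "moves" is a list of rows, each a list of 7 numbers: the turn, a rotation vector about the tool's x, y, z in rad, then the shift along the tool's x, y, z in m, then the closure, from -1 (fully open) to 1 (shut). In form: [[wx, wy, wz, dx, dy, dz, jaw], ...]. A call has 1 to 10 rows; each row shifts and turns the commanded pose from where the row before left it, along the tool's axes as they then stand; what a row does not reach is not made up. A row lasts 1/8 s, in which the tool goes at most 62.5 mm and 10.7 degrees, less where a joint would pass 70% of its speed; a pose out of reach is approached as far as the arm can. A call is refused whole if a number of a shift passes 0.0625 or a number of a turn 0.188, either way. A call with a gripper value outside its range is refused whole. The fingers move at their own pace and stop on an object; "squeeze" is the grip in N (left out, the last holds). Time passes only in rows, so rows that do not move let the fingers close. It gives the time, the measured TCP pose, the force and the opening at its end, in the units of the state.
- get_state(): the state, without advancing time (a new reading comes with each control period).
- read_camera(name): name is "side" or "top"; returns the picture (384x512x3 uint8, blue, green, red); there is no depth.
- camera_model(name): a dict with "camera_matrix" (3x3 intrinsics, pixels), "pose" (4x4, takes a point from camera to world coordinates). Camera axes: x right, y down, z forward; pixel columns grow to the right and rows downward; lengths in m; the calibration is good to about 2 mm. A picture is of the moment at which its call begins. camera_model takes no time and is no camera call.
- sign_off(): hands the job in, once; it reports no verdict.
The state is a dict: "time": time; "qpos": joint angles; "dq": joint speeds; "joint_efforts": joint torques, N m; "eef_pos": TCP position; "tcp_rot": TCP orientation; "contact_force": force on the tool from outside, world axes, zero at the start; "wrist_torque": the same for the moment, N m; "opening": opening from 0.0 (shut) to 1.0 (fully open).
Only numpy, scipy, OpenCV 4.12 (cv2) and the standard library are available. Lean on these libraries where they do the work, as an engineer would, in place of code of your own. Each camera call takes 0.05 s, during which the arm holds its last target. There are 200 camera calls.

## Task

Push the green carrier board along its rails with a fingertip, towards the blue end stop, until you feel it drop into its locating notch and sit level there. Then press the green start button fully down and let it go, but never before the board has dropped in. Only push and press: do not lift the board or tip the black caps out of it, and leave the basket, the mouse and the jar where they stand.

Things in the scene. Friction and masses are not known exactly. Their poses are not given: they have to be found in the camera images.
- slide: Fixed slide, 160 x 402 mm: two steel rails (tops 35 mm above the table, 50 mm gap between, gap floor 10 mm up) between aluminium side guides (123 mm apart, tops 52 mm up). Its +y axis is the sliding direction, to the blue end stop (top 55 mm). Origin: on the table under the seated place of the carrier; the rails run from y = -250 mm (open end) to +140 mm.
- notch (a point): Seated place, at rail-top height over the slide's origin, between yellow marks on the guides. Four open notches in the rails, 7 mm deep, 26 mm long for feet 20 mm long, catch the carrier when its origin is within 3 mm of here along the rails; the rails go on beyond them to the stop.
- carrier: Loose green board on four feet, 120 mm wide (x), 130 mm long (y), axes as the slide's, 0.6 to 0.85 kg. Origin: its centre, at the underside of the feet: 35 mm above the table on the rails, 28 mm once dropped in. The board is 10 to 26 mm above the origin. Starts 90 to 160 mm to -y of the notch. A yellow stripe over its middle meets the yellow marks when home.
- rear (a point): Middle of the carrier's flat rear face (65 mm to -y of its origin, 18 mm above it): the face to push towards +y, near its middle. Sliding takes about 3 to 7 N; in the notch the board stops hard against the notch walls. Pushed on hard there, its rear end can be held up a few mm by the finger; back off and it settles level.
- start (a joint): Green round push button: 0 is up, 0.006 m is fully down; a spring, about 5 N fully down, brings it back.
- start_top (a point): Centre of the top of the green start button (36 mm across), at rest; it is pressed straight down. It stands on a grey console 100 x 90 mm, 35 mm high, fixed to the table. The console is on either side of the slide (the jar takes the other side).
- cap0_mid (a point): Centre of a loose black cap, 28 mm across and 12 mm high, standing 6 mm deep in a round nest of the carrier at (-28, -34) mm from the carrier's origin; it stands 6 mm proud of the board. To be left in its nest.
- cap1_mid (a point): Centre of a loose black cap, 28 mm across and 12 mm high, standing 6 mm deep in a round nest of the carrier at (-28, 34) mm from the carrier's origin; it stands 6 mm proud of the board. To be left in its nest.
- cap2_mid (a point): Centre of a loose black cap, 28 mm across and 12 mm high, standing 6 mm deep in a round nest of the carrier at (28, -34) mm from the carrier's origin; it stands 6 mm proud of the board. To be left in its nest.
- cap3_mid (a point): Centre of a loose black cap, 28 mm across and 12 mm high, standing 6 mm deep in a round nest of the carrier at (28, 34) mm from the carrier's origin; it stands 6 mm proud of the board. To be left in its nest.
- basket: Bystander: loose blue plastic basket with black caps in it, 154 x 140 mm, 82 mm high; origin at the centre of its underside.
- mouse: Bystander: loose black computer mouse, 105 x 60 mm, 34 mm high; origin at the centre of its underside.
- vial: Bystander: loose amber jar with a white cap, 44 mm across, 100 mm high; origin at the centre of its underside.
Not all that is in view belongs to the job. Of the things shaped like the part that bears start, the grey one is meant.

How it is judged:
On the way, in this order (a step that is already met when the one before it is completed fails the run):
1. the carrier has dropped into its notch (z of carrier in the frame of slide between 0.025 and 0.0305 m and y of carrier in the frame of slide between -0.006 and 0.006 m and x of carrier in the frame of slide between -0.005 and 0.005 m and angle between carrier's own z axis and vertical below 0.03 rad), for 0.2 s.
2. the start button is pressed fully down (all of step 1 and value of joint start above 0.0045 m), for 0.05 s.
At the end, for the whole second after the job is handed in: The carrier rests level (0.03 rad) in the notch (origin 25 to 30.5 mm up, within 6 mm along and 5 mm across the rails) with all caps in their nests; the button was pressed 4.5 mm or more after the drop and is up again; basket, mouse and jar are within 20 mm of their places (all of step 1 and value of joint start below 0.0015 m and linear speed of carrier below 0.01 m/s and z of cap0_mid in the frame of carrier between 0.023 and 0.03 m and z of cap1_mid in the frame of carrier between 0.023 and 0.03 m and z of cap2_mid in the frame of carrier between 0.023 and 0.03 m and z of cap3_mid in the frame of carrier between 0.023 and 0.03 m and distance of each of basket, mouse, vial from where it was at the start of the episode below 0.02 m); the robot touches nothing.
It fails at once if the button is pressed before the carrier is in the notch (value of joint start above 0.003 m and z of carrier in the frame of slide above 0.0315 m).
It fails at once if the carrier is lifted off its rails or tipped up (z of carrier in the frame of slide above 0.045 m or angle between carrier's own z axis and vertical above 0.2 rad).
It fails at once if a cap leaves its nest (z of any of cap0_mid, cap1_mid, cap2_mid, cap3_mid in the frame of carrier above 0.0325 m).
It fails at once if a bystander is moved or knocked over (distance of any of basket, mouse, vial from where it was at the start of the episode above 0.02 m or angle between any of basket, mouse, vial's own z axis and vertical above 0.3 rad).
It also fails if it takes over 45 s, if anything falls off the work surface, if the arm or the gripper's body presses on something with over 40 N, if the wrist force passes 120 N, or if a joint passes its speed limit or range.

## Working session

There is one attempt and no reset: what is moved stays moved. The work goes in short steps, Python scripts to look and compute and a tool call to move; the robot and the scene stay as the last step left them, time stands still between calls to the robot, and variables do not carry over. Pictures are saved under pics/ and viewed, about 8 in all and at most 12, crops included, and the job is handed in when it is done.

Besides the shell and the picture viewer there is one more tool, called after "Emit:" in YAML: its name, and indented under it one key for each argument. carry_out: Moves the arm, as the interface text tells. Its arguments: {"type":"object","properties":{"moves":{"type":"array","items":{"type":"array","items":{"type":"number"}}},"squeeze":{"type":"number"}},"required":["moves"]}

```bash
mkdir -p pics; cat > h.py <<'E'
import numpy as np, cv2
from plant import get_state, read_camera, camera_model, sign_off
def ray(cam,uv):
    m=camera_model(cam);K=np.array(m["camera_matrix"]);T=np.array(m["pose"])
    d=T[:3,:3]@np.linalg.inv(K)@np.array([uv[0],uv[1],1.]);return T[:3,3],d
def onz(cam,uv,z):
    o,d=ray(cam,uv);return o+d*(z-o[2])/d[2]
def tri(a,b):
    (o,d),(p,e)=ray("side",a),ray("top",b);d=d/np.linalg.norm(d);e=e/np.linalg.norm(e)
    s=np.linalg.lstsq(np.c_[d,-e],p-o,rcond=None)[0];P,Q=o+s[0]*d,p+s[1]*e
    return (P+Q)/2,np.linalg.norm(P-Q)
def proj(cam,P):
    m=camera_model(cam);K=np.array(m["camera_matrix"]);T=np.linalg.inv(np.array(m["pose"]))
    q=K@(T[:3,:3]@np.array(P)+T[:3,3]);return q[:2]/q[2]
E
python3 - <<'E'
from h import *
ims={c:read_camera(c) for c in("side","top")}
for c in ims:
    cv2.imwrite(f"pics/{c}0.png",ims[c]); print(c,np.round(camera_model(c)["pose"],3).tolist())
cv2.imwrite("pics/both.png",cv2.resize(np.vstack([ims["side"],ims["top"]]),None,fx=.78,fy=.78))
s=get_state();print(s["eef_pos"],s["tcp_rot"],s["time"])
E
```

```text
side [[0.98, -0.137, 0.142, 0.338], [-0.197, -0.614, 0.764, -0.863], [-0.017, -0.777, -0.629, 0.774], [0.0, 0.0, 0.0, 1.0]]
top [[-0.012, -0.983, 0.184, 0.21], [-1.0, 0.012, 0.002, -0.008], [-0.004, -0.184, -0.983, 1.544], [0.0, 0.0, 0.0, 1.0]]
[0.21444443 0.63939866 0.22655958] [ 0.69857568 -0.11422415  0.11375    -0.69714117] 0.1
```

View pics/side0.png

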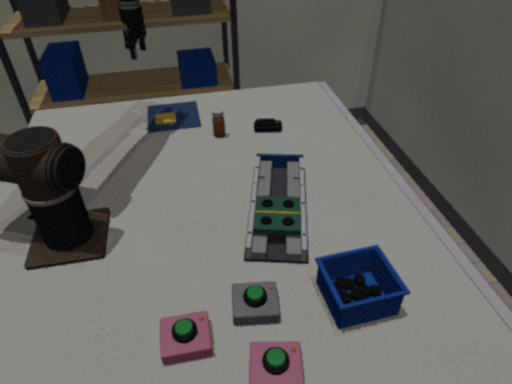

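View pics/top0.png

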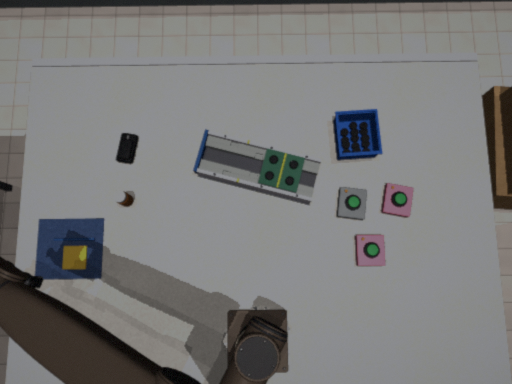

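The side view shows the slide at (280,210) with the green board at (277,215) and the blue stop at (280,160). In the top view they are at about (258,167), (281,171) and (202,152).

Candidates for the start button, by side/top pixel:
- Grey console: (255,296)/(353,203), chosen by its colour.
- Pink console: (184,329)/(372,250), rejected.
- Pink console: (276,359)/(400,199), rejected.

Other blue things are the basket (side 360,285) and the mat (173,117); neither is the end stop.

```bash
python3 - <<'E'
from h import *
I={c:cv2.imread(f"pics/{c}0.png") for c in("side","top")}
box={"side":dict(board=(245,185,70,65),btn=(232,275,48,45),stop=(250,150,60,20)),"top":dict(board=(250,140,65,60),btn=(335,183,36,40),stop=(190,125,25,55))}
def mask(h,kind):
    r={"g":((45,90,25),(90,255,255)),"y":((20,110,70),(38,255,255)),"b":((100,130,40),(130,255,255))}[kind]
    return cv2.inRange(h,*r)
R={}
for c in I:
    h=cv2.cvtColor(I[c],cv2.COLOR_BGR2HSV)
    for n,k,b in(("board","g","board"),("stripe","y","board"),("btn","g","btn"),("stop","b","stop")):
        x,y,w,hh=box[c][b];m=mask(h[y:y+hh,x:x+w],k)
        p=np.argwhere(m)[:,::-1]+[x,y]
        q=cv2.minAreaRect(p.astype(np.float32));R[c,n]=q
        print(c,n,len(p),p.mean(0).round(1),np.round(q[0],1),np.round(cv2.boxPoints(q),1).tolist())
        R[c,n]=p.mean(0)
for n in("stripe","btn","stop"):print(n,[np.round(v,4) for v in tri(R["side",n],R["top",n])])
C=[cv2.resize(I["side"][145:325,215:325],None,fx=3.3,fy=3.3,interpolation=2),cv2.resize(I["top"][120:225,185:375],None,fx=2.2,fy=2.2,interpolation=2)]
C[1]=cv2.copyMakeBorder(C[1],0,C[0].shape[0]-C[1].shape[0],0,0,0)
cv2.imwrite("pics/crop.png",np.hstack(C))
E
```

```text
side board 1169 [277.  216.5] [276.5 215. ] [[254.0, 196.0], [299.0, 196.0], [299.0, 234.0], [254.0, 234.0]]
side stripe 111 [277.  211.6] [277.  211.6] [[255.0, 212.0], [255.0, 209.60000610351562], [299.1000061035156, 211.10000610351562], [299.0, 213.60000610351562]]
side btn 235 [254.5 293.3] [254.5 293.5] [[246.0, 286.0], [263.0, 286.0], [263.0, 301.0], [246.0, 301.0]]
side stop 251 [279.  158.7] [278.9 160.3] [[257.70001220703125, 165.60000610351562], [258.0, 154.0], [300.0, 155.0], [299.70001220703125, 166.60000610351562]]
top board 962 [281.  170.5] [281.  170.4] [[258.20001220703125, 182.3000030517578], [266.5, 149.10000610351562], [303.8999938964844, 158.5], [295.6000061035156, 191.60000610351562]]
top stripe 79 [281.1 169.9] [281.  170.4] [[275.5, 186.60000610351562], [284.20001220703125, 153.5], [286.3999938964844, 154.10000610351562], [277.70001220703125, 187.1999969482422]]
top btn 115 [353.4 201.5] [353.5 201.5] [[348.0, 196.0], [359.0, 196.0], [359.0, 207.0], [348.0, 207.0]]
top stop 129 [201.  149.9] [201.2 150.2] [[193.60000610351562, 169.60000610351562], [205.1999969482422, 129.8000030517578], [208.6999969482422, 130.8000030517578], [197.10000610351562, 170.60000610351562]]
stripe [array([ 0.5451, -0.0863,  0.0607]), np.float64(0.0008)]
btn [array([ 0.4382, -0.3206,  0.0506]), np.float64(0.0022)]
stop [array([0.6204, 0.1806, 0.0384]), np.float64(0.0048)]
```

View pics/crop.png

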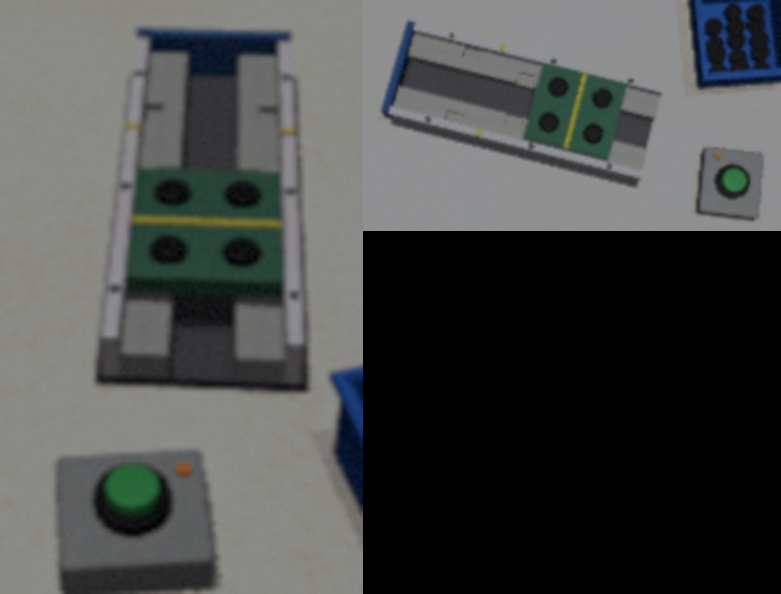

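The crop confirms the grey console with its button at (254,293) in the side view. It also shows the yellow marks near side (254,183)/(303,184) and top (248,142)/(238,180). The stripe triangulates to z = 0.061, as it should.

```bash
cat > m.py <<'E'
from h import *
from scipy.spatial.transform import Rotation as Rn
I={c:cv2.imread(f"pics/{c}0.png") for c in("side","top")}
W={"side":[(254.4,183.2),(302.6,184.4)],"top":[(247.7,141.8),(237.7,180.5)]}
M={}
for c in I:
    h=cv2.cvtColor(I[c],cv2.COLOR_BGR2HSV);s=h[...,1].astype(float)
    for i,(u,v) in enumerate(W[c]):
        a,b=int(round(u)),int(round(v));x0,y0=a-6,b-6
        w=h[y0:y0+13,x0:x0+13];m=((w[...,0]>15)&(w[...,0]<40)&(w[...,1]>60)).astype(float)*w[...,1]
        yy,xx=np.mgrid[y0:y0+13,x0:x0+13];M[c,i]=np.array([(m*xx).sum(),(m*yy).sum()])/m.sum();print(c,i,M[c,i].round(1),(m>0).sum())
# side: 0=left (small x), top: 0=upper (large x)
P=[]
for i in(0,1):
    p,e=tri(M["side",i],M["top",1-i]);P.append(p);print("mark",p.round(4),round(e,4), [onz(c,M[c,i if c=='side' else 1-i],.052).round(4) for c in I])
n=(P[0]+P[1])/2;d=P[1]-P[0];print("notch",n.round(4),"dist",np.linalg.norm(d).round(4),"yaw",np.degrees(np.arctan2(d[1],d[0])))
for c,e in(("side",[(255,210.8),(299,212.3)]),("top",[(276.6,186.9),(285.3,153.8)])):
    a,b=[onz(c,x,.061)for x in e];d=b-a;print(c,"stripe",a.round(4),b.round(4),np.linalg.norm(d).round(4),np.degrees(np.arctan2(d[1],d[0])))
e=[onz("top",x,.061) for x in[(262.35,165.7),(299.75,175.05)]];d=e[0]-e[1];print("board len",np.linalg.norm(d),"yaw",np.degrees(np.arctan2(d[1],d[0]))-90)
for z in(.045,.05,.055):print("btn",z,onz("side",(254.5,293.3),z).round(4),onz("top",(353.4,201.5),z).round(4))
R=Rn.from_quat(get_state()["tcp_rot"]).as_matrix();print(R.round(3))
E
python3 m.py
```

```text
side 0 [254.6 182.8] 7
side 1 [301.9 184.4] 9
top 0 [247.7 141.9] 6
top 1 [237.4 179.9] 7
mark [0.515  0.0577 0.0523] 0.0011 [array([0.5145, 0.0579, 0.052 ]), array([0.5157, 0.0577, 0.052 ])]
mark [0.6452 0.0227 0.0507] 0.0002 [array([0.6445, 0.0211, 0.052 ]), array([0.6449, 0.0227, 0.052 ])]
notch [0.5801 0.0402 0.0515] dist 0.1348 yaw -15.02288026068547
side stripe [ 0.4894 -0.0712  0.061 ] [ 0.5996 -0.1016  0.061 ] 0.1143 -15.42466309469788
top stripe [ 0.4888 -0.0705  0.061 ] [ 0.5998 -0.1014  0.061 ] 0.1153 -15.568402266410743
board len 0.1265375630778118 yaw -15.110461085048328
btn 0.045 [ 0.4379 -0.3165  0.045 ] [ 0.44   -0.3218  0.045 ]
btn 0.05 [ 0.4372 -0.3202  0.05  ] [ 0.4393 -0.3208  0.05  ]
btn 0.055 [ 0.4365 -0.324   0.055 ] [ 0.4385 -0.3197  0.055 ]
[[ 0.948 -0.001  0.318]
 [-0.318 -0.002  0.948]
 [-0.    -1.    -0.002]]
```

Emit:
carry_out:
  moves:
    - [0,-0.054,0,0.036,0,-0.02,1]
    - [0,0,0,0.036,0,-0.02,1]
    - [0,0,0,0.036,0,-0.02,1]
    - [0,0,0,0.036,0,-0.02,1]
    - [0,0,0,0.036,0,-0.02,1]
    - [0,0,0,0.036,0,-0.02,1]
    - [0,0,0,0.036,0,-0.02,1]
    - [0,0,0,0.036,0,-0.02,1]
    - [0,0,0,0.036,0,-0.02,1]
    - [0,0,0,0.036,0,-0.02,1]

```text
time: 1.35
eef_pos: [0.5073, 0.3485, 0.2272]
tcp_rot: [0.701, -0.095, 0.095, -0.701]
contact_force: [1.2, 0.6, -0.4]
opening: -0.004
```

Emit:
carry_out:
  moves:
    - [0,0,0,0.015,0,-0.052,1]
    - [0,0,0,0.015,0,-0.052,1]
    - [0,0,0,0.015,0,-0.052,1]
    - [0,0,0,0.015,0,-0.052,1]
    - [0,0,0,0.015,0,-0.052,1]
    - [0,0,0,0.015,0,-0.052,1]
    - [0,0,0,0.015,0,-0.052,1]
    - [0,0,0,0.015,0,-0.052,1]
    - [0,0,0,0.015,0,-0.052,1]
    - [0,0,0,0.015,0,-0.052,1]

```text
time: 2.6
eef_pos: [0.5123, -0.1931, 0.2274]
tcp_rot: [-0.701, 0.095, -0.095, 0.701]
contact_force: [1.2, 0.6, 0.2]
opening: 0.004
```

Emit:
carry_out:
  moves:
    - [0,0,0,0,0.02,0,1]
    - [0,0,0,0,0.03,0,1]
    - [0,0,0,0,0.03,0,1]
    - [0,0,0,0,0.01,0,1]
    - [0,0,0,0,0,0,1]

```text
time: 3.22
eef_pos: [0.5123, -0.1904, 0.1369]
tcp_rot: [-0.7, 0.096, -0.094, 0.701]
contact_force: [-0.4, -0.5, 0.5]
opening: -0.004
```

```bash
cat > loc.py <<'E'
from h import *
from scipy.spatial.transform import Rotation as Rn
s=get_state();R=Rn.from_quat(s["tcp_rot"]).as_matrix();print(s["time"],s["eef_pos"],R.round(3).tolist(),np.round(s["contact_force"],1),s["opening"])
t=np.radians(-15.3);d=np.array(s["eef_pos"][:2])-[.580,.0402]
print("slide xy",d@[np.cos(t),np.sin(t)],d@[-np.sin(t),np.cos(t)])
E
python3 - <<'E'
from loc import *
a,b=read_camera("side"),read_camera("top")
C=[cv2.resize(a[145:305,215:325],None,fx=3.5,fy=3.5,interpolation=2),cv2.resize(b[120:225,185:345],None,fx=2.4,fy=2.4,interpolation=2)]
C[1]=cv2.copyMakeBorder(C[1],0,C[0].shape[0]-C[1].shape[0],0,0,0)
cv2.imwrite("pics/c2.png",np.hstack(C))
E
```

```text
3.225 [ 0.51227878 -0.19043543  0.13688067] [[0.964, -0.002, 0.266], [-0.266, 0.001, 0.964], [-0.002, -1.0, 0.001]] [-0.4 -0.5  0.5] -0.0035738687276814863
slide xy -0.004462527907149037 -0.2403309163218164
```

View pics/c2.png

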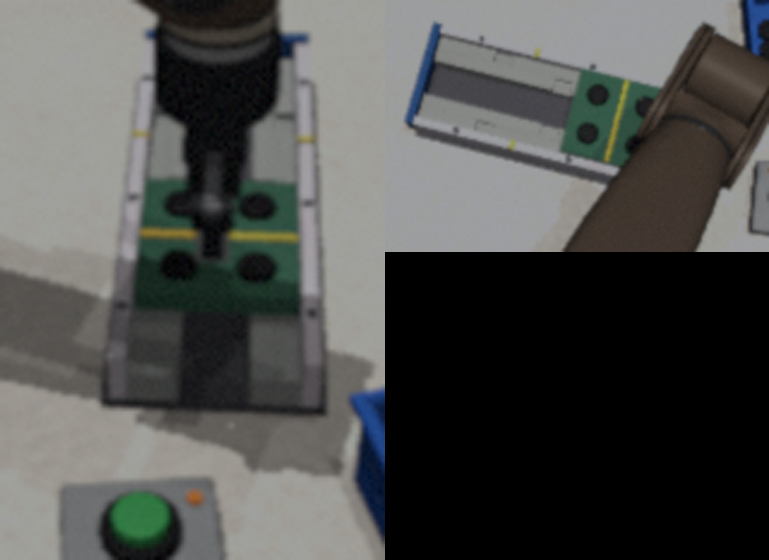

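The finger is still above the board's rear edge (side tip at pixel (276,219)), centred to about 4 mm. The carrier has not moved. I'll check the tip height from this view before going down.

```bash
python3 - <<'E'
from loc import *
for t in(.006,.012,.019,.025):print(t,proj("side",[.5123,-.1904,.1369-t]))
E
```

```text
3.325 [ 0.51350758 -0.19142148  0.1389284 ] [[0.964, 0.002, 0.266], [-0.266, -0.001, 0.964], [0.002, -1.0, -0.0]] [ 0.7  0.6 -0.6] -0.005254448595837847
slide xy -0.003017092799785716 -0.24095777188536854
0.006 [274.79468477 220.21815525]
0.012 [274.75347317 222.13663647]
0.019 [274.70580623 224.35562581]
0.025 [274.66529867 226.24133267]
```

Emit:
carry_out:
  moves:
    - [0,0,0,0.004,0.025,0,1]
    - [0,0,0,0,0.025,0,1]
    - [0,0,0,0,0,0,1]

```text
time: 3.7
eef_pos: [0.516, -0.192, 0.0872]
tcp_rot: [-0.7, 0.096, -0.094, 0.701]
contact_force: [0.3, 0.1, -0.1]
opening: -0.003
```

```bash
python3 - <<'E'
from loc import *
a=read_camera("side");p=np.array(s["eef_pos"])
c=cv2.resize(a[190:270,235:325],None,fx=7,fy=7,interpolation=2)
for t,col in((0,(255,0,0)),(.006,(0,255,255)),(.019,(0,0,255))):
    q=(proj("side",p-[0,0,t])-[235,190]+.5)*7-.5;print(t,q);cv2.circle(c,tuple(int(x) for x in q),3,col,-1)
cv2.imwrite("pics/c3.png",c)
E
```

```text
3.7 [ 0.51600716 -0.19204142  0.08715308] [[0.964, -0.002, 0.266], [-0.266, 0.001, 0.964], [-0.002, -1.0, 0.001]] [ 0.3  0.1 -0.1] -0.003304628506872527
slide xy -0.0004425162506538627 -0.240896174217897
0 [291.38735279 311.74859869]
0.006 [291.06872953 324.43163658]
0.019 [290.38678183 351.57707688]
```

View pics/c3.png

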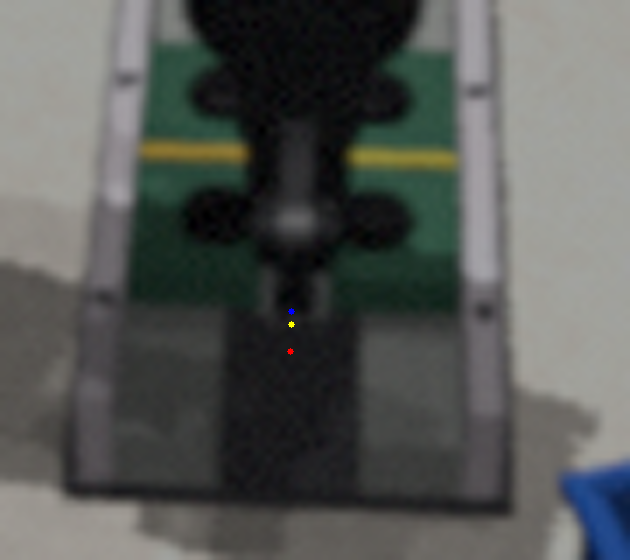

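The visible finger end sits a little higher than the nominal 19 mm (row 318 against 351), so the tip height is uncertain by about 13 mm. I'll set the TCP to z ≈ 0.049. Then the finger is in the central gap if the tip is nominal and at board height if it is short, and either is safe.

Emit:
carry_out:
  moves:
    - [0,0,0,0,0.02,0,1]
    - [0,0,0,0,0.018,0,1]
    - [0,0,0,0,0,0,1]
    - [0,0,0,0,0,0.01,1]
    - [0,0,0,0,0,0.01,1]
    - [0,0,0,0,0,0,1]

```text
time: 4.5
eef_pos: [0.5225, -0.1725, 0.0504]
tcp_rot: [0.701, -0.094, 0.095, -0.701]
contact_force: [-0.0, -0.5, -0.9]
opening: 0.002
```

Emit:
carry_out:
  moves:
    - [0,0,0,0,0,0.01,1]
    - [0,0,0,0,0,0.01,1]
    - [0,0,0,0,0,0.01,1]
    - [0,0,0,0,0,0,1]

```text
time: 5.0
eef_pos: [0.5302, -0.1433, 0.0499]
tcp_rot: [-0.7, 0.095, -0.095, 0.701]
contact_force: [-0.1, 0.0, -0.3]
opening: -0.001
```

```bash
cat > trk.py <<'E'
from loc import *
def st(name):
    out=[]
    for c in("top","side"):
        h=cv2.cvtColor(read_camera(c),cv2.COLOR_BGR2HSV);m=cv2.inRange(h,(20,100,60),(38,255,255))
        if c=="top":m[:,:200]=0;m[:,330:]=0;m[:120]=0;m[210:]=0
        else:m[:150]=0;m[260:]=0;m[:,:240]=0;m[:,320:]=0
        n,l,S,ce=cv2.connectedComponentsWithStats(m)
        for i in range(1,n):
            if S[i,4]>=8:
                yx=np.argwhere(l==i);q=np.array([onz(c,(x,y),.061)[:2] for y,x in yx]);
                u=(q-[.580,.0402])@np.array([[np.cos(t),-np.sin(t)],[np.sin(t),np.cos(t)]])
                print(c,S[i,4],"slide x %.3f..%.3f y med %.4f"%(u[:,0].min(),u[:,0].max(),np.median(u[:,1])))
st("")
E
python3 trk.py
```

```text
5.0 [ 0.53021142 -0.14330346  0.04986226] [[0.964, 0.0, 0.266], [-0.266, 0.001, 0.964], [-0.0, -1.0, 0.001]] [-0.1  0.  -0.3] -0.0006859611152280669
slide xy 0.0003976719946117563 -0.19013748424872573
top 49 slide x -0.013..0.058 y med -0.1130
top 10 slide x -0.044..-0.029 y med -0.1125
side 43 slide x -0.057..-0.019 y med -0.1152
side 31 slide x 0.020..0.057 y med -0.1148
```

Contact works: the carrier moved from about -131 to -114 mm with the finger 11 mm behind its face. Push 90 mm, then slowly.

Emit:
carry_out:
  moves:
    - [0,0,0,0,0,0.01,1]
    - [0,0,0,0,0,0.01,1]
    - [0,0,0,0,0,0.01,1]
    - [0,0,0,0,0,0.01,1]
    - [0,0,0,0,0,0.01,1]
    - [0,0,0,0,0,0.01,1]
    - [0,0,0,0,0,0.01,1]
    - [0,0,0,0,0,0.01,1]
    - [0,0,0,0,0,0.01,1]
    - [0,0,0,0,0,0,1]

```text
time: 6.35
eef_pos: [0.5543, -0.0563, 0.0499]
tcp_rot: [-0.7, 0.095, -0.095, 0.701]
contact_force: [0.8, -1.0, -0.3]
opening: -0.0
```

```bash
python3 trk.py
```

```text
6.35 [ 0.55429989 -0.05628985  0.04993662] [[0.964, 0.001, 0.266], [-0.266, 0.001, 0.964], [0.0, -1.0, 0.002]] [ 0.8 -1.  -0.3] -0.0004439924483963616
slide xy 0.0006718398831343474 -0.09985157045769101
side 36 slide x -0.057..-0.017 y med -0.0249
side 33 slide x 0.019..0.055 y med -0.0225
```

Remaining distance is about 24 mm. I'll push slowly in short calls and watch the force.

Emit:
carry_out:
  moves:
    - [0,0,0,0,0,0.003,1]
    - [0,0,0,0,0,0.003,1]
    - [0,0,0,0,0,0.003,1]
    - [0,0,0,0,0,0.003,1]
    - [0,0,0,0,0,0.003,1]

```text
time: 7.08
eef_pos: [0.558, -0.0432, 0.0499]
tcp_rot: [0.701, -0.095, 0.095, -0.701]
contact_force: [-0.1, -3.7, -0.2]
opening: 0.001
```

Emit:
carry_out:
  moves:
    - [0,0,0,0,0,0.002,1]
    - [0,0,0,0,0,0.002,1]

```text
time: 7.32
eef_pos: [0.5591, -0.0392, 0.0499]
tcp_rot: [0.701, -0.095, 0.095, -0.701]
contact_force: [-0.7, -3.3, 0.3]
opening: -0.0
```

Emit:
carry_out:
  moves:
    - [0,0,0,0,0,0.002,1]
    - [0,0,0,0,0,0.001,1]

```text
time: 7.58
eef_pos: [0.5598, -0.0355, 0.0498]
tcp_rot: [-0.7, 0.095, -0.095, 0.701]
contact_force: [-0.5, -0.5, -0.2]
opening: 0.002
```

```bash
python3 trk.py
```

```text
7.575 [ 0.55984673 -0.03547509  0.0497731 ] [[0.964, 0.0, 0.267], [-0.267, 0.002, 0.964], [-0.0, -1.0, 0.002]] [-0.5 -0.5 -0.2] 0.0018502943550795182
slide xy 0.0005296324679401505 -0.07831087662975855
side 34 slide x -0.060..-0.017 y med -0.0124
side 39 slide x 0.019..0.056 y med -0.0127
```

The force fell to about zero. If the stripe is now 7 mm lower, the side reading of -12.5 mm becomes about -5 mm, which would fit a drop. I'll nudge 1–2 mm further to feel for a hard stop.

Emit:
carry_out:
  moves:
    - [0,0,0,0,0,0.001,1]
    - [0,0,0,0,0,0.001,1]

```text
time: 7.92
eef_pos: [0.5603, -0.0342, 0.0498]
tcp_rot: [-0.701, 0.095, -0.095, 0.701]
contact_force: [-0.0, -0.2, -0.3]
opening: -0.003
```

Emit:
carry_out:
  moves:
    - [0,0,0,0,0,0.001,1]
    - [0,0,0,0,0,0.001,1]

```text
time: 8.18
eef_pos: [0.5609, -0.0325, 0.0498]
tcp_rot: [-0.701, 0.095, -0.095, 0.701]
contact_force: [-0.2, -0.1, 0.0]
opening: -0.002
```

```bash
python3 trk.py
```

```text
8.175 [ 0.56088297 -0.03250081  0.04982856] [[0.964, 0.0, 0.267], [-0.267, 0.0, 0.964], [-0.0, -1.0, 0.0]] [-0.2 -0.1  0. ] -0.001899303416120887
slide xy 0.0007443086867110239 -0.07516857603300037
side 34 slide x -0.060..-0.017 y med -0.0124
side 37 slide x 0.019..0.056 y med -0.0127
```

The finger moved 3 mm with no force and the board stayed put, so the board is no longer touching it and has probably dropped in. I'll back off, lift clear towards the console, and check from both views.

Emit:
carry_out:
  moves:
    - [0,0,0,0,0,-0.02,1]
    - [0,0,0,0,0,-0.03,1]
    - [0,0,0,0,-0.03,-0.03,1]
    - [0,0,0,0,-0.03,-0.04,1]
    - [0,0,0,-0.01,-0.02,-0.045,1]
    - [0,0,0,-0.01,0,-0.045,1]
    - [0,0,0,-0.01,0,-0.045,1]
    - [0,0,0,0,0,-0.03,1]
    - [0,0,0,0,0,0,1]

```text
time: 9.4
eef_pos: [0.4546, -0.3019, 0.13]
tcp_rot: [0.701, -0.097, 0.097, -0.7]
contact_force: [-0.8, 0.3, 0.0]
opening: 0.0
```

```bash
python3 trk.py; python3 - <<'E'
from loc import *
a,b=read_camera("side"),read_camera("top")
S={}
for c,im,(x0,x1,y0,y1) in(("side",a,(240,315,170,230)),("top",b,(205,300,125,200))):
    m=cv2.inRange(cv2.cvtColor(im,cv2.COLOR_BGR2HSV),(20,90,60),(38,255,255));k=np.zeros_like(m);k[y0:y1,x0:x1]=m[y0:y1,x0:x1]
    n,l,st,ce=cv2.connectedComponentsWithStats(k);i=1+st[1:,4].argmax();S[c]=ce[i];print(c,st[i],ce[i].round(1))
print("stripe",tri(S["side"],S["top"]))
C=[cv2.resize(a[145:325,215:325],None,fx=3.3,fy=3.3,interpolation=2),cv2.resize(b[120:225,185:375],None,fx=2.2,fy=2.2,interpolation=2)]
C[1]=cv2.copyMakeBorder(C[1],0,C[0].shape[0]-C[1].shape[0],0,0,0)
cv2.imwrite("pics/c4.png",np.hstack(C))
E
```

```text
9.4 [ 0.45463295 -0.30192529  0.13001445] [[0.963, 0.0, 0.271], [-0.271, -0.001, 0.963], [0.0, -1.0, -0.001]] [-0.8  0.3  0. ] 0.00026116685860569323
slide xy -0.03064607616648561 -0.36308046916161263
top 86 slide x -0.072..0.068 y med -0.0035
side 48 slide x 0.002..0.056 y med -0.0127
9.5 [ 0.45538128 -0.29957076  0.12966247] [[0.963, -0.0, 0.268], [-0.268, 0.001, 0.963], [-0.0, -1.0, 0.0]] [ 0.2 -0.   0. ] 6.0965535878314504e-05
slide xy -0.03054556788828658 -0.3606119318643323
side [279 183  21   3  57] [289. 184.]
top [237 141  13  41  87] [243.4 161.2]
stripe (array([0.59580016, 0.0364832 , 0.04506051]), np.float64(0.03033549333582675))
```

View pics/c4.png

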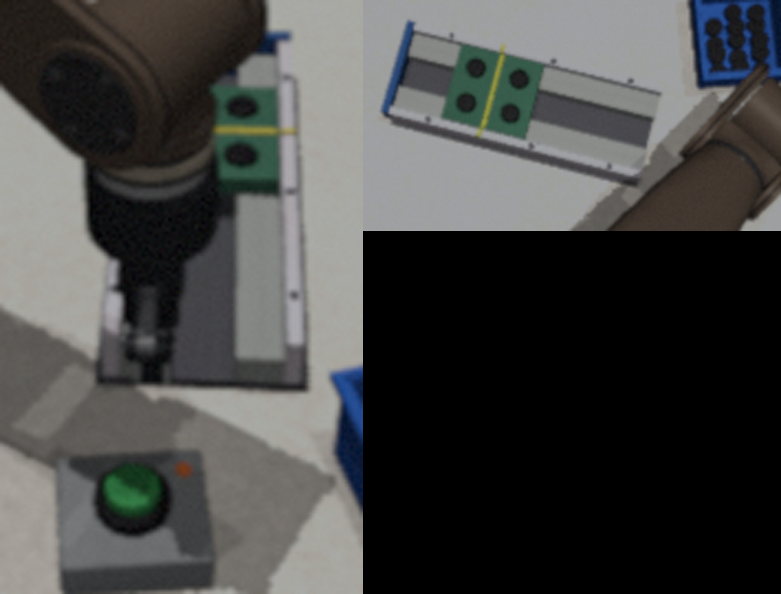

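The drop is confirmed. In both views the stripe lines up with the yellow marks, at top (243,161) and side row 184. The top/side reading difference grew from 2 to 9 mm, which is about a 6–7 mm drop, and all four caps are in place in the top view. Next is the button at (0.438, -0.320).

Emit:
carry_out:
  moves:
    - [0,0,0,-0.011,0,-0.023,1]
    - [0,0,0,0,0.03,0,1]
    - [0,0,0,0,0.015,0,1]
    - [0,0,0,0,0,0,1]
    - [0,0,0,0,0,0,1]

```text
time: 10.22
eef_pos: [0.4399, -0.3185, 0.0855]
tcp_rot: [0.701, -0.094, 0.095, -0.7]
contact_force: [0.2, -0.3, -0.5]
opening: -0.0
```

```bash
python3 - <<'E'
from loc import *
a=read_camera("side");p=np.array(s["eef_pos"])
c=cv2.resize(a[250:330,210:300],None,fx=7,fy=7,interpolation=2)
for t_,col in((.006,(0,255,255)),(.019,(0,0,255))):
    q=(proj("side",p-[0,0,t_])-[210,250]+.5)*7-.5;cv2.circle(c,tuple(int(x) for x in q),3,col,-1);print(q)
cv2.imwrite("pics/c5.png",c)
E
```

```text
10.225 [ 0.43992566 -0.31848968  0.0855344 ] [[0.964, 0.001, 0.266], [-0.266, -0.001, 0.964], [0.001, -1.0, -0.001]] [ 0.2 -0.3 -0.5] -0.0001655473759896949
slide xy -0.040461207165961396 -0.38293863960408797
[320.8402344  238.68824017]
[321.43186364 266.01129456]
```

View pics/c5.png

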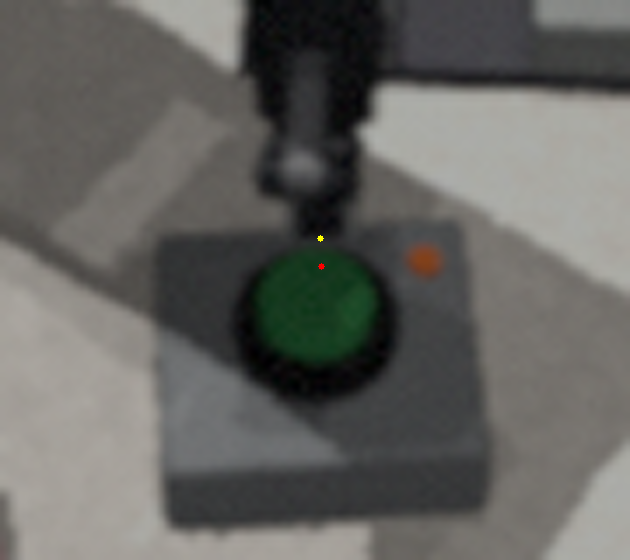

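The finger is centred over the button (320,305 in the crop), and the visible tip end (row ~236) is only about 5 mm ahead of the TCP. I'll go down in small steps, watching the force.

Emit:
carry_out:
  moves:
    - [0,0,0,0,0.008,0,1]
    - [0,0,0,0,0.004,0,1]
    - [0,0,0,0,0,0,1]

```text
time: 10.65
eef_pos: [0.439, -0.3182, 0.0723]
tcp_rot: [-0.7, 0.095, -0.095, 0.701]
contact_force: [0.4, 0.7, 0.0]
opening: -0.001
```

Emit:
carry_out:
  moves:
    - [0,0,0,0,0.004,0,1]
    - [0,0,0,0,0.004,0,1]
    - [0,0,0,0,0,0,1]

```text
time: 11.02
eef_pos: [0.439, -0.3182, 0.0643]
tcp_rot: [-0.7, 0.095, -0.095, 0.701]
contact_force: [-0.6, -0.3, 0.9]
opening: 0.003
```

Emit:
carry_out:
  moves:
    - [0,0,0,0,0.003,0,1]
    - [0,0,0,0,0,0,1]

```text
time: 11.28
eef_pos: [0.4391, -0.3184, 0.0616]
tcp_rot: [-0.701, 0.095, -0.095, 0.701]
contact_force: [0.4, 0.0, -0.1]
opening: -0.001
```

Emit:
carry_out:
  moves:
    - [0,0,0,0,0.003,0,1]
    - [0,0,0,0,0,0,1]

```text
time: 11.52
eef_pos: [0.4391, -0.3184, 0.0585]
tcp_rot: [-0.701, 0.095, -0.095, 0.701]
contact_force: [0.1, 0.1, 0.2]
opening: 0.002
```

Emit:
carry_out:
  moves:
    - [0,0,0,0,0.003,0,1]
    - [0,0,0,0,0,0,1]

```text
time: 11.78
eef_pos: [0.4391, -0.3183, 0.0555]
tcp_rot: [-0.701, 0.095, -0.095, 0.701]
contact_force: [-0.3, -0.1, 0.0]
opening: 0.001
```

Emit:
carry_out:
  moves:
    - [0,0,0,0,0.002,0,1]
    - [0,0,0,0,0,0,1]

```text
time: 12.02
eef_pos: [0.4393, -0.3185, 0.0537]
tcp_rot: [-0.701, 0.095, -0.095, 0.701]
contact_force: [-0.7, 0.4, -0.5]
opening: 0.0
```

Emit:
carry_out:
  moves:
    - [0,0,0,0,0.002,0,1]
    - [0,0,0,0,0,0,1]

```text
time: 12.28
eef_pos: [0.4394, -0.3186, 0.052]
tcp_rot: [0.701, -0.095, 0.095, -0.701]
contact_force: [-0.8, 1.3, 2.3]
opening: -0.001
```

Emit:
carry_out:
  moves:
    - [0,0,0,0,0.002,0,1]
    - [0,0,0,0,0,0,1]

```text
time: 12.52
eef_pos: [0.4394, -0.3187, 0.05]
tcp_rot: [0.701, -0.095, 0.095, -0.701]
contact_force: [-0.5, 0.8, 3.8]
opening: 0.001
```

Emit:
carry_out:
  moves:
    - [0,0,0,0,0.002,0,1]
    - [0,0,0,0,0,0,1]

```text
time: 12.78
eef_pos: [0.4394, -0.3186, 0.048]
tcp_rot: [0.701, -0.095, 0.095, -0.701]
contact_force: [-1.1, 0.6, 4.9]
opening: -0.006
```

Emit:
carry_out:
  moves:
    - [0,0,0,0,0.001,0,1]
    - [0,0,0,0,0,0,1]

```text
time: 13.02
eef_pos: [0.4394, -0.3187, 0.0475]
tcp_rot: [0.701, -0.095, 0.095, -0.701]
contact_force: [-1.6, 1.3, 7.7]
opening: -0.004
```

Emit:
carry_out:
  moves:
    - [0,0,0,0,0.001,0,1]
    - [0,0,0,0,0,0,1]

```text
time: 13.28
eef_pos: [0.4395, -0.3187, 0.0474]
tcp_rot: [-0.701, 0.095, -0.095, 0.701]
contact_force: [-3.6, 3.2, 12.6]
opening: -0.002
```

The button is on its hard stop: 12.6 N with no further travel, after about 6 mm from first contact. I'll release it and rise.

Emit:
carry_out:
  moves:
    - [0,0,0,0,0,0,1]
    - [0,0,0,0,-0.01,0,1]
    - [0,0,0,0,-0.03,0,1]
    - [0,0,0,0,-0.04,0,1]
    - [0,0,0,-0.01,-0.04,-0.03,1]
    - [0,0,0,-0.01,-0.02,-0.03,1]
    - [0,0,0,0,0,-0.03,1]
    - [0,0,0,0,0,0,1]
    - [0,0,0,0,0,0,1]
    - [0,0,0,0,0,0,1]

```text
time: 14.52
eef_pos: [0.3961, -0.3987, 0.185]
tcp_rot: [-0.7, 0.095, -0.094, 0.701]
contact_force: [1.2, -0.6, 0.4]
opening: -0.0
```

```bash
python3 trk.py; python3 - <<'E'
from loc import *
a,b=read_camera("side"),read_camera("top")
C=[a[90:330,140:420],b[105:225,105:395]]
C=[cv2.resize(x,(700,int(x.shape[0]*700/x.shape[1]))) for x in C]
cv2.imwrite("pics/c6.png",cv2.resize(np.vstack(C),None,fx=.66,fy=.66))
E
```

```text
14.525 [ 0.3961332  -0.39874649  0.18502462] [[0.964, -0.001, 0.266], [-0.266, 0.001, 0.964], [-0.001, -1.0, 0.001]] [ 1.2 -0.6  0.4] -6.991777024895429e-05
slide xy -0.06152393820503273 -0.47190658190476514
top 86 slide x -0.072..0.065 y med -0.0035
side 89 slide x -0.046..0.056 y med -0.0123
14.625 [ 0.39624982 -0.39901095  0.18538516] [[0.964, -0.0, 0.265], [-0.265, 0.001, 0.964], [-0.001, -1.0, 0.001]] [ 0.5  1.2 -0.2] 0.0026336479544726665
slide xy -0.061341663713681036 -0.47213089466524133
```

View pics/c6.png

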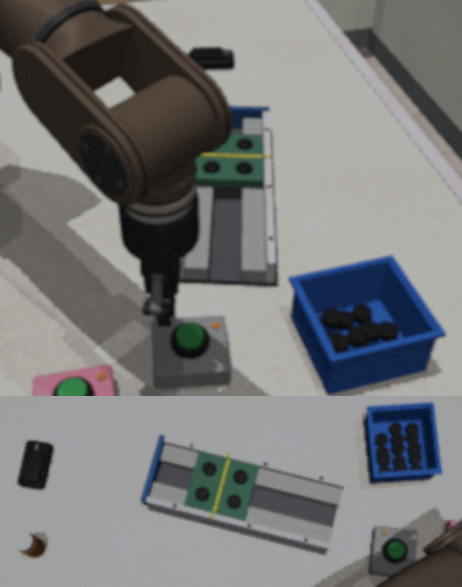

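The final picture shows the board with its stripe on the marks and all four caps in place. The button is up, and the basket, mouse and jar stand where they did. The arm is free in the air, so I'm handing in.

```bash
python3 -c "from plant import sign_off; print(sign_off())"
```

```text
the job is handed in; nothing more can be done
None
```

I pushed the green carrier board into its notch, then pressed the start button on the grey console fully down and let it go. The job was handed in at about 14.6 s; no verdict is reported.

- **Board in the notch:** The push force fell from about 3.5 N to near zero at the notch. The finger then moved another 3 mm without touching the board. The stripe lines up with the yellow marks, and the two views together show a drop of about 6–7 mm. I judged level from the pictures and did not measure tilt.
- **Button:** It was pressed only after I had confirmed the drop. It travelled about 6 mm to its hard stop, with 12.6 N at the end. It looks up again in the last picture.
- **Surroundings:** In the last pictures all four caps are in their nests and the basket, mouse and jar appear unmoved; I checked these by eye only. The arm touches nothing.
- **Disagreement:** The fingertip looked only about 5 mm ahead of the TCP instead of the stated 19 mm. Contact with the button, at TCP z of about 53 mm, agreed with the shorter figure. I chose the heights to be safe either way.

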